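# Set a rack stop to a setting block, taking up the backlash

## Robot

A 7-joint arm with a two-finger parallel gripper is mounted at the origin on a cart in front of the work surface, level with it; the furniture and walls round the work are solid. World frame = base frame: x ahead of the robot, y to its left, z up, the work surface at z = 0. Lengths are in m, angles in rad, forces in N, time in s.
With the tool pointing down it reaches from about 0.425 to 1.025 m from the base axis. Payload 9.4 kg.
Tool frame: the origin (TCP) lies midway between the tips of the shut fingers; the grasp point (between the pads) lies 19 mm behind it; z points along the fingers, y is the line along which they close (so a half turn about z gives the same grasp; the last joint's range is limited). The gripper opens to 85 mm and grips with 20 to 120 N. Pads are 22 mm wide; open, the fingers measure 114 mm over their backs; the gripper's body (76 mm by 85 mm) begins 54 mm behind the grasp point. The pads swing forward as they close: fully open they stand 13 mm farther back than shut.
Start: joints at [-1.401, 0.599, -0.003, 1.599, 0.002, 0.943, -0.08], TCP at [0.177, 0.703, 0.231] pointing down, gripper open.
Joint ranges: [-2.57, 2.57], [-0.35, 1.97], [-1.29, 1.29], [0.11, 2.56], [-1.05, 4.19], [0.11, 1.86], [-2.63, 2.63]. Speed limits (rad/s): [2.22, 2.22, 3.01, 3.01, 3.14, 3.14, 3.14].

## Interface

Orientations are given as a unit quaternion [x, y, z, w].
In Python, from cell import state, camera, hand_in gives the robot as it stands. The module is installed in compiled form; this text tells all that it offers.
- The arm moves only by the tool carry_out, never from a script. Its argument "increments" is a list of rows, each a list of 7 numbers: the turn, a rotation vector about the world's x, y, z in degrees, then the shift along the world's x, y, z in m, then the closure, from 0 (fully open) to 1 (shut). In form: [[rx, ry, rz, tx, ty, tz, hand], ...]. A call has 1 to 8 rows; each row shifts and turns the commanded pose from where the row before left it; what a row does not reach is not made up. A row lasts 1/10 s, in which the tool goes at most 50 mm and 8.59 degrees, less where a joint would pass 70% of its speed; a pose out of reach is approached as far as the arm can. A call with a gripper value outside its range is refused whole. The fingers move at their own pace and stop on an object; "squeeze" is the grip in N (left out, the last holds). Time passes only in rows, so rows that do not move let the fingers close. It gives the time, the measured TCP pose, the force, the opening and the grip force at its end, in the units of the state.
- state(): the state, without advancing time (a new reading comes with each control period).
- camera(name): name is "scene" or "top"; returns a dict with "color" (384x512x3 uint8, red, green, blue), "vfov" (degrees; the focal length in pixels is half the picture's height over the tangent of half this angle, whatever the lens; pixels are square), "cx", "cy" (the principal point, pixels), "extrinsics" (4x4, takes a point from world to camera coordinates). Camera axes: x right, y up, looking along -z (the intrinsics and any distortion apply to the point x, -y, -z); pixel columns grow to the right and rows downward; lengths in m; the calibration is good to about 2 mm. A picture is of the moment at which its call begins. There is no depth.
- hand_in(): hands the job in; it is judged then, once.
The state is a dict: "clock": time; "joint_pos": joint angles; "dq": joint speeds; "joint_efforts": joint torques, N m; "tcp_pos": TCP position; "tcp_rot": TCP orientation; "wrist_force": force on the tool from outside, world axes, zero at the start; "moment": the same for the moment, N m; "gripper_width": finger opening in m; "grip_force": force on a finger pad.
Only numpy, scipy, OpenCV 4.12 (cv2) and the standard library are available. Lean on these libraries where they do the work, as an engineer would, in place of code of your own. Each camera call takes 0.05 s, during which the arm holds its last target. There are 200 camera calls.

## Task

Set the sliding brass stop to the aluminium setting block: wind the handwheel anticlockwise until its red line is well past the white pointer and the gap to the steel jaw is a good 10 mm longer than the block, and lay the block flat and square on the bed in the gap, its length across the gap. Then wind the wheel back clockwise only, until the backlash is taken up and the stop just nips the block against the jaw: hard enough to hold it by a few newtons when you let go, but never squeezing it with more than 15 N. Leave it so and let go of everything.

Things in the scene. Friction and masses are not known exactly. Their poses are not given: they have to be found in the camera images.
- fixture: grey bed 80 x 330 x 10 mm, fixed to the bench. Origin: under the bed, on the bench top; y axis along the bed, z up. Bed top 10 mm up. The steel jaw face, looking to +y, is adjustable: it stands at y = -130 mm give or take 3 mm, firm; 55 mm wide (x -27 to 27), top 46 mm above the bench. A green gear housing (x -63 to 22, y 47 to 133 mm, 56 mm high) carries the handwheel
- stop: brass stop, 44 mm wide, top 43 mm above the bench, sliding along the bed's y on a steel rack bar. Origin: middle of its working face, which looks to -y at the jaw, at bed-top height. Gap = its y in the fixture's frame + 130 mm, give or take the jaw's 3 mm. It moves 20 mm per rad of the wheel once the play is taken up; friction (about 11 N at the stop) holds it where it is left
- wheel_axis (a point): on the handwheel's upright axis, 105 mm above the bench; fixed at x = -30, y = 90 mm of the fixture. Dark disc 124 mm across, rim 65 to 77 mm above the bench. Anticlockwise from above opens the stop. White pointer beside the rim on the jaw side; the red line on the rim, opposite the handle, is at the pointer when the gap is about 60 mm with the play taken up for closing
- handle_grip (a point): half-way up the wheel's handle: black upright knob, 22 mm across, 48 mm high (77 to 125 mm above the bench), revolving freely on its pin, 48 mm from the wheel's axis. Winding takes about 5 N at the handle, under 1 N within the play; each newton more at the handle presses the stop with about 2.4 N more
- lash (a joint): play of the handwheel on its shaft, 0 to 0.3 rad: 0.3 = the wheel drives the stop open, 0 = play fully taken up in the closing (clockwise) direction, in between = the wheel turns without moving the stop
- block: aluminium setting block, 30 x 60 x 40 mm, 0.25 kg, standing on its 30 x 60 mm face. Origin: its centre; its y axis runs along its 60 mm length, z up
Mind the look-alikes: they are no part of the job. There is more than one size of the block; the job needs the smallest.

How it is judged:
On the way, in this order (a step that is already met when the one before it is completed fails the run):
1. the stop is wound open past the block's length: the gap is more than 66 mm (y of stop in the frame of fixture above -0.064 m), for 0.1 s.
2. the block lies on the bed between jaw and stop, let go (x of block in the frame of fixture between -0.012 and 0.012 m and y of block in the frame of fixture between -0.108 and -0.06 m and z of block in the frame of fixture between 0.026 and 0.033 m and contact force between the fingers and block below 0.1 N), for 0.2 s.
At the end, for the whole second after the job is handed in: the block stands upright on the bed, square to it (within 0.08 rad) and within 14 mm of its centre line, between jaw and stop, at rest; the stop still presses it against the jaw with more than 2 N; the wheel's play is taken up in the closing direction (lash under 0.05 rad) (x of block in the frame of fixture between -0.014 and 0.014 m and y of block in the frame of fixture between -0.105 and -0.095 m and z of block in the frame of fixture between 0.027 and 0.033 m and angle between the y axis of block and the y axis of fixture, either way round below 0.08 rad and angle between block's own z axis and vertical below 0.05 rad and contact force between stop and block above 2 N and value of joint lash below 0.05 rad and linear speed of block below 0.01 m/s); the robot touches nothing.
It fails at once if the stop squeezes the block with more than 15 N (contact force between stop and block above 15 N).
It also fails if it takes over 72 s, if anything falls off the work surface, if the arm or the gripper's body presses on something with over 40 N, if the wrist force passes 120 N, or if a joint passes its speed limit or range.

## Working session

There is one attempt and no reset: what is moved stays moved. The work goes in short steps, Python scripts to look and compute and a tool call to move; the robot and the scene stay as the last step left them, time stands still between calls to the robot, and variables do not carry over. Pictures are saved under pics/ and viewed, at most 10 in all, crops included, and the job is handed in when it is done.

Besides the shell and the picture viewer there is one more tool, called after "Request:" in YAML: its name, and indented under it one key for each argument. carry_out: Moves the arm, as the interface text tells. Its arguments: {"type":"object","properties":{"increments":{"type":"array"},"squeeze":{"type":"number"}},"required":["increments"]}

```bash
mkdir -p pics
cat > h.py <<'E'
import numpy as np, cv2, json
from cell import state, camera, hand_in
def snap(n,f):
    c=camera(n); cv2.imwrite(f'pics/{f}.png',c['color'][...,::-1]); 
    np.savez(f'pics/{f}.npz',**{k:v for k,v in c.items()}); return c
def load(f): return dict(np.load(f'pics/{f}.npz',allow_pickle=True))
def foc(c): return c['color'].shape[0]/2/np.tan(np.radians(float(c['vfov']))/2)
def ray(c,u,v):
    E=np.array(c['extrinsics']); f=foc(c); R=E[:3,:3]
    d=np.array([(u-c['cx'])/f,-(v-c['cy'])/f,-1.]); return -R.T@E[:3,3], R.T@d
def onz(c,u,v,z):
    o,d=ray(c,u,v); return o+d*(z-o[2])/d[2]
def proj(c,p):
    E=np.array(c['extrinsics']); f=foc(c); q=E[:3,:3]@np.array(p)+E[:3,3]
    return np.array([c['cx']+f*q[0]/-q[2], c['cy']+f*q[1]/q[2]])
def tri(c1,p1,c2,p2):
    (o1,d1),(o2,d2)=ray(c1,*p1),ray(c2,*p2)
    s=np.linalg.lstsq(np.c_[d1,-d2],o2-o1,rcond=None)[0]
    a,b=o1+s[0]*d1,o2+s[1]*d2; return (a+b)/2,np.linalg.norm(a-b)
E
python3 - <<'E'
from h import *
for n in('scene','top'):
    c=snap(n,n+'0'); print(n,{k:np.round(v,4).tolist() for k,v in c.items() if k!='color'}, c.keys())
a=np.hstack([load('scene0')['color'],load('top0')['color']])
s=state();print(s)
E
```

```text
scene {'vfov': 53.3518, 'cx': 259.1477, 'cy': 193.1533, 'extrinsics': [[0.7892, -0.614, 0.0111, -0.4429], [0.2627, 0.3538, 0.8977, -0.1784], [-0.5551, -0.7056, 0.4405, -0.7968], [0.0, 0.0, 0.0, 1.0]]} dict_keys(['color', 'vfov', 'cx', 'cy', 'extrinsics'])
top {'vfov': 52.9102, 'cx': 250.0462, 'cy': 193.7222, 'extrinsics': [[0.0829, -0.9966, 0.0041, -0.1077], [0.9765, 0.082, 0.1994, -0.4741], [-0.1991, -0.0125, 0.9799, -0.841], [0.0, 0.0, 0.0, 1.0]]} dict_keys(['color', 'vfov', 'cx', 'cy', 'extrinsics'])
{'clock': 0.1, 'joint_pos': array([-1.40070939,  0.60008596, -0.00257698,  1.60005092,  0.0018135 ,
        0.94288108, -0.07981783]), 'dq': array([-0.00202511, -0.00183519, -0.00094732, -0.003481  ,  0.0006928 ,
       -0.00109569, -0.0001671 ]), 'joint_efforts': array([ 5.49154793e-03, -7.77991605e+01,  1.57019176e+00, -2.58628142e+01,
        1.26250382e-02,  5.54023500e-03,  3.31433121e-07]), 'tcp_pos': array([0.17700275, 0.70262983, 0.23047295]), 'tcp_rot': array([ 1.23042658e-01,  9.92401128e-01, -7.11056348e-04, -2.55658315e-05]), 'wrist_force': array([ 0.22231384,  0.31040471, -0.58955908]), 'moment': array([-0.00412758, -0.02551998, -0.00769395]), 'grip_force': 0.0, 'gripper_width': 0.08537768242247798}
```

Run:
```python
from h import *
for n in('scene','top'):
    i=cv2.imread(f'pics/{n}0.png'); cv2.imwrite(f'pics/{n}0b.png',cv2.resize(i,(800,600),interpolation=cv2.INTER_CUBIC))
```

```text
(no output)
```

View pics/scene0b.png

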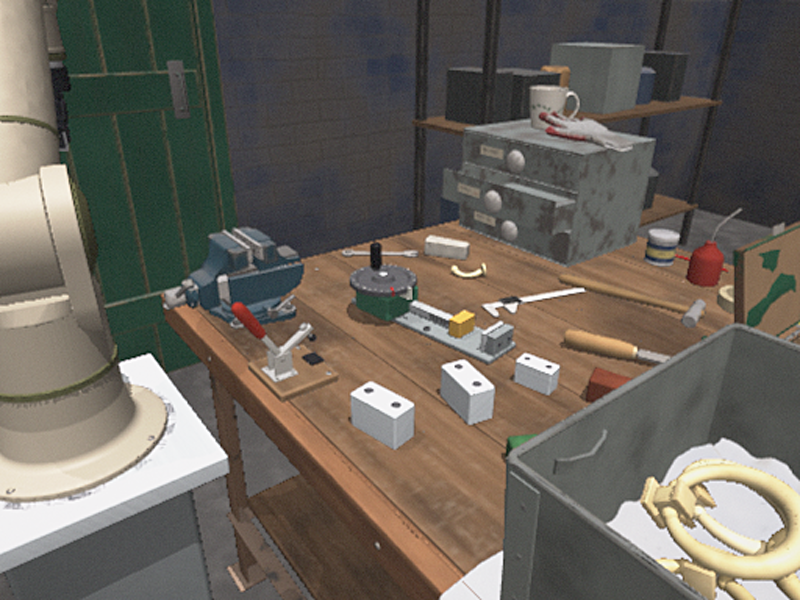

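View pics/top0b.png

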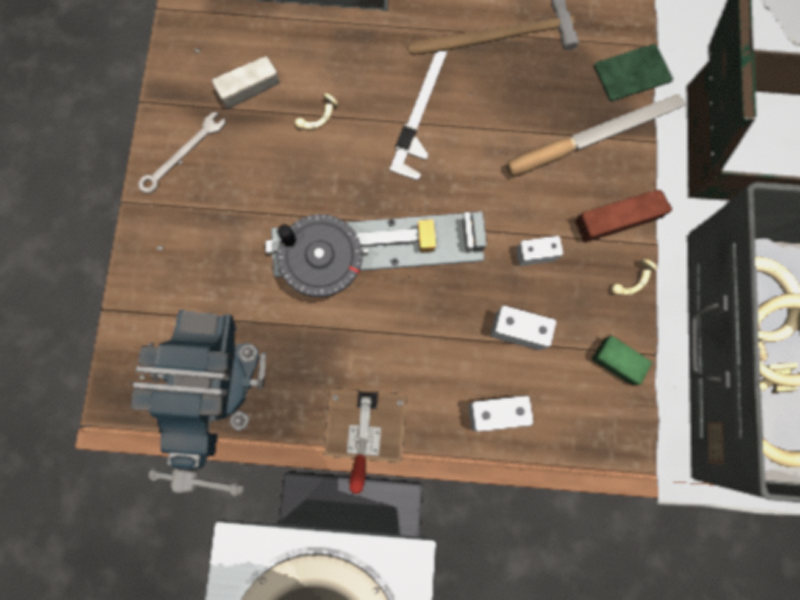

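Top view (800×600 picture), candidates for the block: (541,249) smallest white two-hole block, (525,326) and (502,413) larger ones. The white eraser at (245,81), the red brick at (625,214) and the green box at (622,360) are not it. The choice is the block at (541,249), which is (538,372) in the scene view. Wheel hub (319,253), handle (286,235), red line (353,269), stop (427,235), jaw (475,232).

Run:
```python
from h import *
t=cv2.imread('pics/top0.png'); s=cv2.imread('pics/scene0.png')
a=cv2.resize(t[130:195,165:365],(800,260),interpolation=cv2.INTER_CUBIC)   # x4, origin (165,130)
b=cv2.resize(s[148:258,215:365],None,fx=3,fy=3,interpolation=cv2.INTER_CUBIC) # x3 origin (215,148)
can=np.zeros((600,800,3),np.uint8); can[:260]=a; can[265:595,:450]=b; cv2.imwrite('pics/crop.png',can)
T,S=load('top0'),load('scene0')
def blobs(i,lo,hi,roi,n):
    h=cv2.cvtColor(i,cv2.COLOR_BGR2HSV); m=cv2.inRange(h,lo,hi); M=np.zeros_like(m); x0,y0,x1,y1=roi; M[y0:y1,x0:x1]=m[y0:y1,x0:x1]
    k,l,st,ce=cv2.connectedComponentsWithStats(M)
    for j in range(1,k):
        if st[j,4]>=4: print(n,st[j].tolist(),ce[j].round(1))
blobs(t,(20,120,90),(32,255,255),(165,130,365,195),'t yel')
blobs(s,(20,120,90),(32,255,255),(215,148,365,258),'s yel')
blobs(t,(0,0,0),(180,255,45),(165,130,365,180),'t blk')
blobs(s,(0,0,0),(180,255,40),(215,148,365,258),'s blk')
for lo,hi in(((0,130,90),(6,255,255)),((174,130,90),(180,255,255))):
    blobs(t,lo,hi,(165,130,240,195),'t red'); blobs(s,lo,hi,(215,148,275,220),'s red')
```

```text
t yel [269, 149, 9, 11, 27] [272.  156.3]
s yel [288, 199, 15, 8, 61] [295.3 202.4]
t blk [180, 147, 9, 11, 63] [184.3 152.4]
s blk [237, 156, 7, 16, 81] [239.8 164.3]
t red [224, 171, 6, 4, 9] [226.7 172.3]
s red [250, 184, 2, 5, 7] [250.7 185.6]
```

View pics/crop.png

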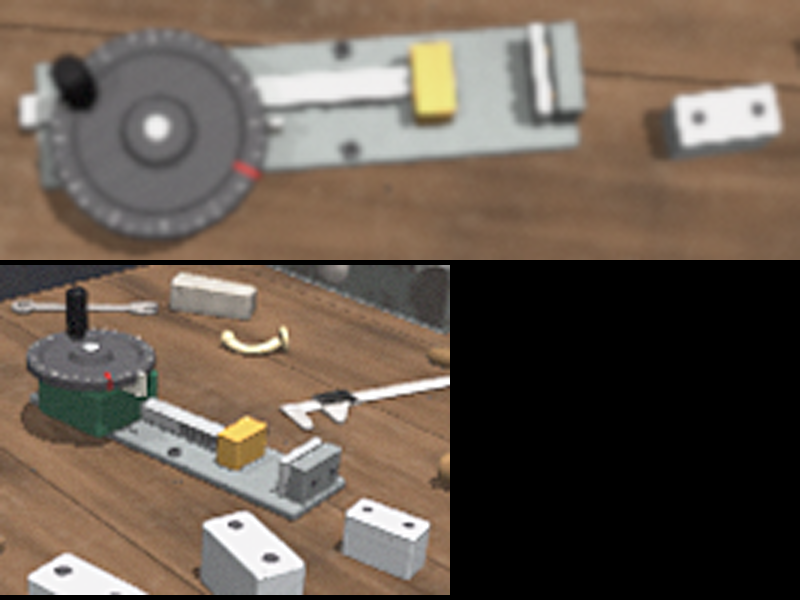

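The chosen block, at top crop (728,113) and scene crop (387,530), is clearly the smallest of the three two-hole blocks. Next I triangulate the key points.

Run:
```python
from h import *
T,S=load('top0'),load('scene0')
t=lambda x,y:(165+x/4-.4,130+y/4-.4)
s=lambda x,y:(215+x/3-.3,148+(y-265)/3-.3)
P={}
for n,a,b in [('holeL',t(699,118),s(367,509)),('holeR',t(757,109),s(408,524)),('hub',t(157,127),s(92,347)),('handletop',t(68,70),s(77,291)),
 ('red',t(246,170),s(109,380)),('bedfar',t(577,22),s(344,482)),('bednear',t(579,145),s(294,517)),('stop+ -y near top',t(450,118),s(243,447))]:
    p,e=tri(T,a,S,b); P[n]=p; print(n,p.round(4),round(e,4))
print('cam',ray(T,0,0)[0].round(3),ray(S,0,0)[0].round(3))
# bed corners on z=.01
F,N=onz(T,*t(577,22),.01),onz(T,*t(579,145),.01); print('bed T',F.round(4),N.round(4),np.linalg.norm(F-N)); 
F2,N2=onz(S,*s(344,482),.01),onz(S,*s(294,517),.01);print('bed S',F2.round(4),N2.round(4),np.linalg.norm(F2-N2))
hubz=onz(T,*t(157,127),.09); print('hub at .09',hubz)
# fixture yaw: near bed edge lines in top at z .01
for a,b in(((270,165),(575,145)),((270,43),(575,22))):
    A,B=onz(T,*t(*a),.01),onz(T,*t(*b),.01); d=A-B; print('yaw deg of y axis from world y',np.degrees(np.arctan2(-d[0],d[1])))
d=P['holeL']-P['holeR']; print('block yaw',np.degrees(np.arctan2(-d[0],d[1])),'c',(P['holeL']+P['holeR'])/2, np.linalg.norm(d))
for z in(.043,.046): 
  for n,q in(('stop wf',(450,80)),('jaw fL',(529,70)),('jaw strip R',(546,70)),('jaw back',(580,70))): print(n,z,onz(T,*t(*q),z).round(4))
```

```text
holeL [ 0.5844 -0.272   0.0396] 0.0002
holeR [ 0.593  -0.3062  0.0395] 0.0005
hub [0.5409 0.041  0.0817] 0.0021
handletop [0.5572 0.087  0.1208] 0.001
red [ 0.5228 -0.0104  0.0715] 0.0019
bedfar [ 0.6464 -0.1984  0.0098] 0.0069
bednear [ 0.5721 -0.2067  0.0043] 0.0001
stop+ -y near top [ 0.5779 -0.1279  0.0339] 0.0098
cam [ 0.304 -0.079  0.919] [-0.046 -0.771  0.516]
bed T [ 0.6493 -0.2006  0.01  ] [ 0.5704 -0.2059  0.01  ] 0.07908267273431874
bed S [ 0.6418 -0.1981  0.01  ] [ 0.5651 -0.213   0.01  ] 0.07820855884497427
hub at .09 [0.53764537 0.04035226 0.09      ]
yaw deg of y axis from world y 8.69319894319047
yaw deg of y axis from world y 8.97367591072028
block yaw 14.082372184167513 c [ 0.58873721 -0.28908891  0.03953052] 0.03532505918044108
stop wf 0.043 [ 0.5943 -0.1229  0.043 ]
jaw fL 0.043 [ 0.6044 -0.1693  0.043 ]
jaw strip R 0.043 [ 0.6053 -0.1794  0.043 ]
jaw back 0.043 [ 0.607  -0.1995  0.043 ]
stop wf 0.046 [ 0.5933 -0.1228  0.046 ]
jaw fL 0.046 [ 0.6034 -0.169   0.046 ]
jaw strip R 0.046 [ 0.6042 -0.179   0.046 ]
jaw back 0.046 [ 0.6059 -0.1991  0.046 ]
```

Request:
carry_out:
  increments:
    - [0,0,-4.2,0.0238,-0.0385,0,0]
    - [0,0,-4.2,0.0238,-0.0385,0,0]
    - [0,0,-4.2,0.0238,-0.0385,0,0]
    - [0,0,-4.2,0.0238,-0.0385,0,0]
    - [0,0,-4.2,0.0238,-0.0385,0,0]
    - [0,0,-4.2,0.0238,-0.0385,0,0]
    - [0,0,-4.2,0.0238,-0.0385,0,0]
    - [0,0,-4.2,0.0238,-0.0385,0,0]

```text
clock: 0.9
tcp_pos: [0.3681, 0.3933, 0.2312]
tcp_rot: [0.406, 0.914, -0.0, 0.0]
wrist_force: [1.1, 0.5, -0.5]
gripper_width: 0.0854
grip_force: 0.0
```

Request:
carry_out:
  increments:
    - [0,0,-4.2,0.0238,-0.0385,0,0]
    - [0,0,-4.2,0.0238,-0.0385,0,0]
    - [0,0,-4.2,0.0238,-0.0385,0,0]
    - [0,0,-4.2,0.0238,-0.0385,0,0]
    - [0,0,-4.2,0.0238,-0.0385,0,0]
    - [0,0,-4.2,0.0238,-0.0385,0,0]
    - [0,0,-4.2,0.0238,-0.0385,0,0.2]
    - [0,0,-4.2,0.0238,-0.0385,0,0.2]

```text
clock: 1.7
tcp_pos: [0.5585, 0.0853, 0.2312]
tcp_rot: [0.653, 0.758, -0.0, -0.0]
wrist_force: [1.9, 0.8, 0.5]
gripper_width: 0.0687
grip_force: 0.0
```

Request:
carry_out:
  increments:
    - [0,0,0,0,0,-0.03,0.2]
    - [0,0,0,0,0,-0.03,0.2]
    - [0,0,0,0,0,-0.03,0.2]
    - [0,0,0,0,0,-0.025,0.2]
    - [0,0,0,0,0,-0.018,0.2]
    - [0,0,0,0,0,-0.008,0.2]
    - [0,0,0,0,0,0,0.2]
  squeeze: 30

```text
clock: 2.4
tcp_pos: [0.5574, 0.0869, 0.0894]
tcp_rot: [0.652, 0.758, -0.001, -0.001]
wrist_force: [0.1, -0.3, 1.2]
gripper_width: 0.0681
grip_force: 0.0
```

Run:
```python
from h import *
snap('top','t1');snap('scene','s1')
t=cv2.imread('pics/t1.png'); s=cv2.imread('pics/s1.png')
can=np.zeros((600,800,3),np.uint8)
can[:600,:400]=cv2.resize(t[110:210,165:232],(400,600),interpolation=cv2.INTER_CUBIC)
can[:600,400:]=cv2.resize(s[120:210,215:275],(400,600),interpolation=cv2.INTER_CUBIC); cv2.imwrite('pics/c1.png',can)
```

```text
(no output)
```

View pics/c1.png

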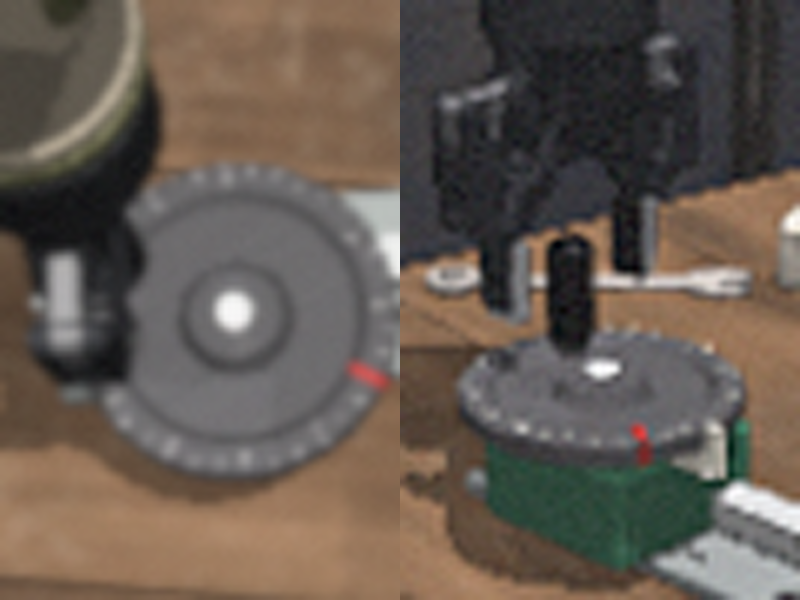

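The right half (scene view) shows the handle at (570,290) standing between the two fingers at (505,280) and (635,235). I close on it.

Request:
carry_out:
  increments:
    - [0,0,0,0,0,0,1]
    - [0,0,0,0,0,0,1]
    - [0,0,0,0,0,0,1]
    - [0,0,0,0,0,0,1]
    - [0,0,0,0,0,0,1]
  squeeze: 30

```text
clock: 3.0
tcp_pos: [0.5582, 0.0871, 0.0908]
tcp_rot: [0.652, 0.758, 0.0, 0.0]
wrist_force: [-0.6, 0.6, 6.7]
gripper_width: 0.021
grip_force: 30.9
```

```bash
cat > arc.py <<'E'
import sys, numpy as np
from cell import state
# arc about hub from the commanded point; args: start x y, hub x y, step deg, n
sx,sy,hx,hy,st,n=map(float,sys.argv[1:]); p=np.array([sx,sy])-[hx,hy]; print('r',np.hypot(*p),'ang',np.degrees(np.arctan2(p[1],p[0])))
for k in range(int(n)):
    a=np.radians(st); q=np.array([[np.cos(a),-np.sin(a)],[np.sin(a),np.cos(a)]])@p; print(np.round(q-p,4)); p=q
print(p+[hx,hy]); s=state(); print({k:np.round(s[k],4) for k in('tcp_pos','wrist_force','gripper_width','grip_force')})
E
python3 arc.py 0.5574 0.0869 0.5395 0.041 8 12
```

```text
r 0.04926682453741058 ang 68.69529986734558
[-0.0066  0.002 ]
[-0.0068  0.0011]
[-0.0069  0.0002]
[-0.0068 -0.0008]
[-0.0066 -0.0017]
[-0.0063 -0.0027]
[-0.0059 -0.0035]
[-0.0054 -0.0043]
[-0.0047 -0.005 ]
[-0.004  -0.0056]
[-0.0032 -0.0061]
[-0.0023 -0.0065]
[0.49198039 0.05400409]
{'tcp_pos': array([0.5582, 0.0871, 0.0908]), 'wrist_force': array([-0.5872,  0.5823,  6.6946]), 'gripper_width': np.float64(0.021), 'grip_force': np.float64(30.9152)}
```

Request:
carry_out:
  increments:
    - [0,0,0,0,0,0.004,1]
    - [0,0,0,-0.0066,0.002,0,1]
    - [0,0,0,-0.0068,0.0011,0,1]
    - [0,0,0,-0.0069,0.0002,0,1]
    - [0,0,0,-0.0068,-0.0008,0,1]
    - [0,0,0,-0.0066,-0.0017,0,1]
    - [0,0,0,0,0,0,1]

```text
clock: 3.7
tcp_pos: [0.5238, 0.0862, 0.0933]
tcp_rot: [0.652, 0.758, -0.001, 0.001]
wrist_force: [4.3, -6.7, -26.3]
gripper_width: 0.0211
grip_force: 30.5
```

Request:
carry_out:
  increments:
    - [0,0,0,0.0004,-0.0012,-0.003,1]
    - [0,0,0,-0.0062,-0.0026,0,1]
    - [0,0,0,-0.0058,-0.0034,0,1]
    - [0,0,0,-0.0053,-0.0042,0,1]
    - [0,0,0,-0.0046,-0.0049,0,1]
    - [0,0,0,-0.0039,-0.0055,0,1]
    - [0,0,0,0,0,0,1]

```text
clock: 4.4
tcp_pos: [0.4996, 0.0663, 0.0918]
tcp_rot: [0.652, 0.759, 0.001, 0.001]
wrist_force: [4.7, 0.4, -6.6]
gripper_width: 0.0212
grip_force: 32.4
```

```bash
cat > stop.py <<'E'
import sys; from h import *
n=sys.argv[1]; T=snap('top','t'+n); S=snap('scene','s'+n)
O=np.array([.5835,-.0415]); a=np.radians(9); X=np.array([np.cos(a),np.sin(a)]); Y=np.array([-np.sin(a),np.cos(a)])
for c,roi in((T,(150,120,370,200)),(S,(215,148,365,258))):
    h=cv2.cvtColor(c['color'],cv2.COLOR_RGB2HSV); m=cv2.inRange(h,(20,110,80),(32,255,255)); x0,y0,x1,y1=roi
    M=np.zeros_like(m); M[y0:y1,x0:x1]=m[y0:y1,x0:x1]; k,l,st,ce=cv2.connectedComponentsWithStats(M); j=1+st[1:,4].argmax()
    w=onz(c,*ce[j],.043)[:2]-O; print('yel',st[j],ce[j].round(1),'fixture',(w@X).round(4),(w@Y).round(4))
    for lo,hi in(((0,130,90),(6,255,255)),((174,130,90),(180,255,255))):
        m=cv2.inRange(h,lo,hi); M[:]=0; M[130:215,165:275]=m[130:215,165:275]; k,l,st,ce=cv2.connectedComponentsWithStats(M)
        for j in range(1,k):
            if st[j,4]>3:
                w=onz(c,*ce[j],.077)[:2]-O-(-.03*X+.09*Y); f=np.array([w@X,w@Y]); print('red',ce[j].round(1),'r',np.hypot(*f).round(4),'angle ccw from -Y',np.degrees(np.arctan2(f[0],-f[1])).round(1))
E
python3 stop.py 2; python3 arc.py 0.496 0.065 0.5395 0.041 6 8
```

```text
yel [257 142  11  19 154] [261.9 151. ] fixture -0.003 -0.0459
red [218.6 143.1] r 0.0558 angle ccw from -Y 49.1
yel [281 197  14   7  55] [287.9 199.7] fixture -0.0033 -0.0505
red [166.5 211.1] r 0.2733 angle ccw from -Y -87.2
r 0.04968148548503757 ang 151.11341823308928
[-0.0023 -0.0047]
[-0.0018 -0.0049]
[-0.0012 -0.005 ]
[-0.0007 -0.0052]
[-0.0002 -0.0052]
[ 0.0004 -0.0052]
[ 0.0009 -0.0051]
[ 0.0014 -0.005 ]
[0.49255734 0.02473233]
{'tcp_pos': array([0.4996, 0.0664, 0.0917]), 'wrist_force': array([ 3.2852,  0.8659, -4.6133]), 'gripper_width': np.float64(0.0209), 'grip_force': np.float64(32.672)}
```

Request:
carry_out:
  increments:
    - [0,0,0,-0.0023,-0.0045,0,1]
    - [0,0,0,-0.0018,-0.0047,0,1]
    - [0,0,0,-0.0013,-0.0049,0,1]
    - [0,0,0,0,0,0,1]
    - [0,0,0,0,0,0,0.25]
    - [0,0,0,0,0,0,0.25]
    - [0,0,0,0,0,0.02,0.25]
    - [0,0,0,0,0,0.04,0.25]

```text
clock: 5.3
tcp_pos: [0.4914, 0.0516, 0.15]
tcp_rot: [0.652, 0.758, -0.003, -0.002]
wrist_force: [0.8, 0.4, 0.5]
gripper_width: 0.0638
grip_force: 0.0
```

Request:
carry_out:
  increments:
    - [0,0,0,0,0,0.04,0.25]
    - [0,0,0,0.012,-0.036,0.015,0.1]
    - [0,0,0,0.012,-0.036,0,0.1]
    - [0,0,0,0.012,-0.036,0,0.1]

```text
clock: 5.7
tcp_pos: [0.5294, -0.0567, 0.2072]
tcp_rot: [0.651, 0.759, 0.0, 0.0]
wrist_force: [0.7, 0.0, -0.4]
gripper_width: 0.0772
grip_force: 0.0
```

```bash
python3 stop.py 3; python3 -c "
from cell import state; s=state(); print(s['clock'],s['tcp_pos'],s['tcp_rot'],s['gripper_width'],s['wrist_force'])"
```

```text
yel [257 144   8  17 105] [260.9 152.6] fixture -0.0067 -0.0431
yel [279 196  15   7  56] [286.4 199. ] fixture -0.0029 -0.0448
red [166.5 211.1] r 0.2733 angle ccw from -Y -87.2
5.8 [ 0.52993695 -0.06125342  0.20687104] [ 6.54131145e-01  7.56380032e-01 -4.63124892e-04  1.21536109e-03] 0.07662511732778102 [0.6434441  0.60789243 0.23672269]
```

Request:
carry_out:
  increments:
    - [0,0,1,0.0098,-0.038,0,0.25]
    - [0,0,1,0.0098,-0.038,0,0.25]
    - [0,0,1,0.0098,-0.038,0,0.25]
    - [0,0,1,0.0098,-0.038,0,0.25]
    - [0,0,1,0.0098,-0.038,0,0.25]
    - [0,0,0.4,0.0098,-0.038,0,0.25]
    - [0,0,0,0,0,-0.04,0.25]
    - [0,0,0,0,0,-0.04,0.25]

```text
clock: 6.6
tcp_pos: [0.5882, -0.2854, 0.1259]
tcp_rot: [0.616, 0.788, 0.0, 0.001]
wrist_force: [-0.3, 0.6, -0.3]
gripper_width: 0.0641
grip_force: 0.0
```

Request:
carry_out:
  increments:
    - [0,0,0,0,0,-0.03,0.25]
    - [0,0,0,0,0,-0.01,0.25]
    - [0,0,0,0,0,0,0.25]

```text
clock: 6.9
tcp_pos: [0.5872, -0.2833, 0.085]
tcp_rot: [0.615, 0.788, -0.0, -0.002]
wrist_force: [0.7, -0.4, 0.6]
gripper_width: 0.0638
grip_force: 0.0
```

Run:
```python
from h import *
T=snap('top','t4');S=snap('scene','s4')
st=state();print(st['clock'],st['tcp_pos'],st['tcp_rot'],st['gripper_width'])
t=cv2.imread('pics/t4.png'); s=cv2.imread('pics/s4.png')
print(proj(T,st['tcp_pos']),proj(S,st['tcp_pos']))
can=np.zeros((600,800,3),np.uint8)
can[:500,:400]=cv2.resize(t[110:210,295:375],(400,500),interpolation=cv2.INTER_CUBIC)
can[:500,400:]=cv2.resize(s[170:270,305:385],(400,500),interpolation=cv2.INTER_CUBIC); cv2.imwrite('pics/c4.png',can)
```

```text
7.0 [ 0.5886945  -0.2841952   0.08741461] [6.15205856e-01 7.88366353e-01 4.81560607e-05 4.96923101e-04] 0.06429197383080859
[349.79064456 151.58460603] [344.3221221  212.98233581]
```

View pics/c4.png

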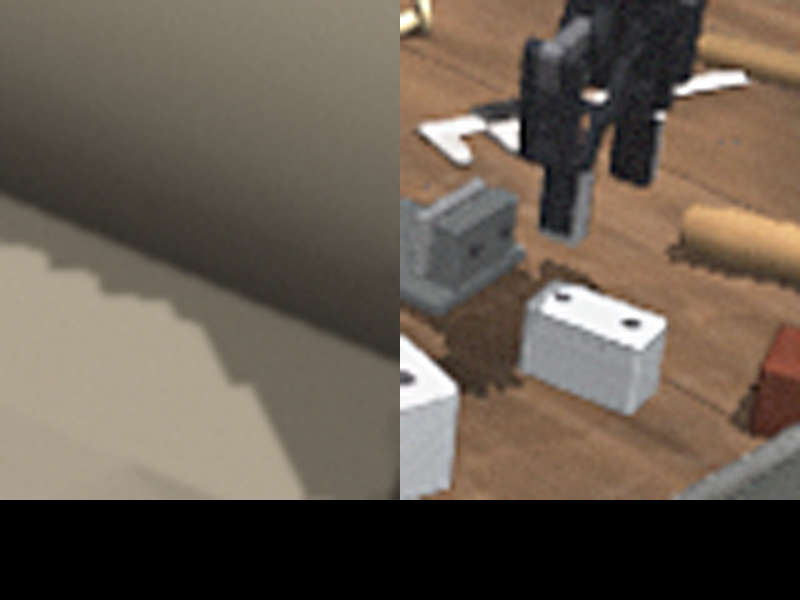

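The right half shows the open gripper (555,180) squarely above the smallest block (595,345), with the jaw clear at (465,235).

Request:
carry_out:
  increments:
    - [0,0,0,0,-0.0045,-0.03,0.25]
    - [0,0,0,0,0,-0.03,0.25]
    - [0,0,0,0,0,-0.018,0.25]
    - [0,0,0,0,0,0,0.25]
    - [0,0,0,0,0,0,1]
    - [0,0,0,0,0,0,1]
    - [0,0,0,0,0,0,1]
    - [0,0,0,0,0,0,1]
  squeeze: 40

```text
clock: 7.8
tcp_pos: [0.5894, -0.289, 0.0104]
tcp_rot: [0.615, 0.788, 0.0, 0.001]
wrist_force: [-0.4, -0.6, 6.0]
gripper_width: 0.0296
grip_force: 40.0
```

Request:
carry_out:
  increments:
    - [0,0,0,0,0,0.02,1]
    - [0,0,0,0,0,0.045,1]
    - [0,0,-1,0.0015,0.026,0,1]
    - [0,0,-1,0.0015,0.026,0,1]
    - [0,0,-1,0.0014,0.026,0,1]
    - [0,0,-1,0.0014,0.026,0,1]
    - [0,0,-1,0.0014,0.026,0,1]
    - [0,0,0,0.0014,0.0255,0,1]

```text
clock: 8.6
tcp_pos: [0.5971, -0.1318, 0.0743]
tcp_rot: [0.649, 0.761, 0.0, 0.0]
wrist_force: [-0.8, 0.3, -4.0]
gripper_width: 0.0298
grip_force: 40.3
```

Request:
carry_out:
  increments:
    - [0,0,0,0,0,0,1]
    - [0,0,0,0,0,0,1]

```text
clock: 8.8
tcp_pos: [0.5972, -0.1324, 0.0741]
tcp_rot: [0.648, 0.761, 0.0, 0.0]
wrist_force: [-0.4, -0.4, -2.9]
gripper_width: 0.0293
grip_force: 40.3
```

Run:
```python
from h import *
S=snap('scene','s5')
st=state();print(st['clock'],st['tcp_pos'],st['tcp_rot'],st['gripper_width'],st['wrist_force'])
s=cv2.imread('pics/s5.png')
O=np.array([.5835,-.0415]); a=np.radians(9); X=np.array([np.cos(a),np.sin(a)]); Y=np.array([-np.sin(a),np.cos(a)])
i=cv2.resize(s[165:255,255:375],(800,600),interpolation=cv2.INTER_CUBIC)
def dot(x,y,z,c):
    w=O+x*X+y*Y; u=(proj(S,[*w,z])-[255,165])*800/120+3; cv2.circle(i,tuple(int(round(v)) for v in u),4,c,-1)
for x in(-.04,.04): dot(x,-.165,.01,(0,0,255)); dot(x,-.0,.01,(0,0,255))
for x in(-.027,.027): dot(x,-.13,.046,(0,255,0))
for x in(-.022,.022): dot(x,-.052,.043,(255,0,255))
cv2.imwrite('pics/c5.png',i)
```

```text
8.85 [ 0.59704761 -0.13354971  0.07403503] [6.48996233e-01 7.60791381e-01 7.55096856e-05 5.98682427e-04] 0.02938091716502285 [-0.66800326 -0.51848017 -2.47559371]
```

View pics/c5.png

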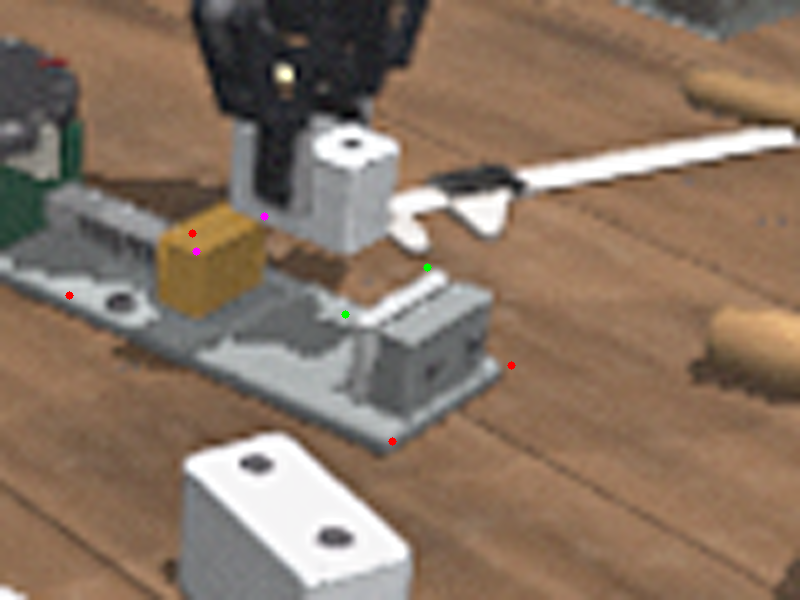

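Fixture model points fall within a few pixels of the picture: stop edge (200,255)–(265,220), jaw edge (360,318)–(440,275). The held block at (350,190) hangs over the gap. I lower it.

Request:
carry_out:
  increments:
    - [0,0,0,0.0005,-0.003,-0.015,1]
    - [0,0,0,0,0,-0.02,1]
    - [0,0,0,0,0,-0.012,1]
    - [0,0,0,0,0,-0.004,1]
    - [0,0,0,0,0,-0.001,1]
    - [0,0,0,0,0,0,1]

```text
clock: 9.45
tcp_pos: [0.5973, -0.1366, 0.0212]
tcp_rot: [0.649, 0.761, -0.0, 0.0]
wrist_force: [-0.8, 0.0, -3.5]
gripper_width: 0.0293
grip_force: 40.3
```

Request:
carry_out:
  increments:
    - [0,0,0,0,0,-0.001,1]
    - [0,0,0,0,0,0,1]

```text
clock: 9.65
tcp_pos: [0.5976, -0.1361, 0.0205]
tcp_rot: [0.649, 0.761, 0.0, 0.0]
wrist_force: [-0.1, -0.7, -3.4]
gripper_width: 0.0289
grip_force: 40.3
```

Request:
carry_out:
  increments:
    - [0,0,0,0,0,-0.001,1]
    - [0,0,0,0,0,-0.0005,1]
    - [0,0,0,0,0,0,1]

```text
clock: 9.95
tcp_pos: [0.5976, -0.1361, 0.0203]
tcp_rot: [0.649, 0.761, 0.0, 0.0]
wrist_force: [-5.0, 1.8, 13.3]
gripper_width: 0.0293
grip_force: 42.4
```

Request:
carry_out:
  increments:
    - [0,0,0,0,0,0.0007,1]
    - [0,0,0,0,0,0,0.3]
    - [0,0,0,0,0,0,0.3]
    - [0,0,0,0,0,0,0.3]
    - [0,0,0,0,0,0.03,0.3]
    - [0,0,0,0,0,0.045,0.3]
    - [0,0,0,0,0,0.05,0.3]
    - [0,0,0,-0.015,0.03,0.02,0.3]

```text
clock: 10.75
tcp_pos: [0.5853, -0.1104, 0.1688]
tcp_rot: [0.651, 0.759, 0.001, 0.004]
wrist_force: [0.7, 1.1, -0.1]
gripper_width: 0.0599
grip_force: 0.0
```

Request:
carry_out:
  increments:
    - [0,0,0,-0.02,0.04,0.0,0.3]
    - [0,0,0,-0.02,0.04,0.0,0.3]
    - [0,0,0,-0.02,0.04,0.0,0.3]
    - [0,0,0,-0.02,0.03,0.0,0.3]
    - [0,0,0,0,0,0,0.3]

```text
clock: 11.25
tcp_pos: [0.4995, 0.0483, 0.1641]
tcp_rot: [0.647, 0.763, -0.0, -0.002]
wrist_force: [0.2, -0.2, 0.8]
gripper_width: 0.0598
grip_force: 0.0
```

Run:
```python
from h import *
T=snap('top','t6');S=snap('scene','s6')
st=state();print(st['clock'],st['tcp_pos'],st['tcp_rot'],st['gripper_width'],st['wrist_force'])
s=cv2.imread('pics/s6.png');t=cv2.imread('pics/t6.png')
can=np.zeros((600,800,3),np.uint8)
can[:260]=cv2.resize(t[130:195,165:365],(800,260),interpolation=cv2.INTER_CUBIC)
can[270:600,:]=cv2.resize(s[150:249,215:455],(800,330),interpolation=cv2.INTER_CUBIC);cv2.imwrite('pics/c6.png',can)
```

```text
11.35 [0.50235585 0.0445747  0.16460962] [6.48284193e-01 7.61398426e-01 1.15473178e-04 1.68065098e-04] 0.059560261000963274 [ 0.89900253 -0.4533124   0.44720019]
```

View pics/c6.png

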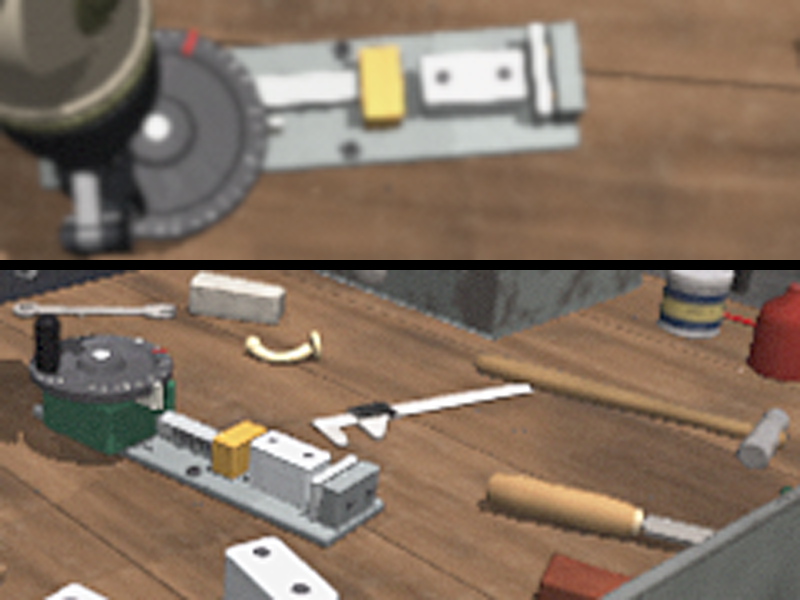

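The block lies square in the gap, at (472,78) in the top half. The jaw is at (540,70), the stop at (382,85) and the red line at (190,42). Now I return to the handle.

Request:
carry_out:
  increments:
    - [0,0,0,-0.009,0.0075,-0.01,0.25]
    - [0,0,0,0,0,-0.025,0.25]
    - [0,0,0,0,0,-0.025,0.25]
    - [0,0,0,0,0,-0.01,0.25]
    - [0,0,0,0,0,0,0.25]
    - [0,0,0,0,0,0,0.25]
  squeeze: 25

```text
clock: 11.95
tcp_pos: [0.4939, 0.0506, 0.0948]
tcp_rot: [0.65, 0.76, -0.0, 0.0]
wrist_force: [-0.1, 0.3, -0.3]
gripper_width: 0.064
grip_force: 0.0
```

Request:
carry_out:
  increments:
    - [0,0,0,0,0,0,0.9]
    - [0,0,0,0,0,0,0.9]
    - [0,0,0,0,0,0,0.9]
    - [0,0,0,0,0,0,0.9]
    - [0,0,0,0,0,0,0.9]
    - [0,0,0,0,0,0,0.9]

```text
clock: 12.55
tcp_pos: [0.4939, 0.0517, 0.0949]
tcp_rot: [0.649, 0.761, 0.001, 0.0]
wrist_force: [2.0, 0.9, 6.8]
gripper_width: 0.021
grip_force: 25.7
```

```bash
python3 arc.py 0.4925 0.053 0.5395 0.041 -6 12
```

```text
r 0.0485077313425396 ang 165.67728002179646
[0.0015 0.0048]
[0.002  0.0047]
[0.0025 0.0044]
[0.0029 0.0041]
[0.0034 0.0038]
[0.0037 0.0034]
[0.0041 0.003 ]
[0.0044 0.0026]
[0.0046 0.0021]
[0.0048 0.0016]
[0.005  0.0011]
[0.005  0.0006]
[0.53638888 0.08940786]
{'tcp_pos': array([0.4939, 0.0517, 0.0949]), 'wrist_force': array([1.9612, 0.9331, 6.7887]), 'gripper_width': np.float64(0.021), 'grip_force': np.float64(25.7398)}
```

Request:
carry_out:
  increments:
    - [0,0,0,0.0015,0.0047,0,0.9]
    - [0,0,0,0.002,0.0045,0,0.9]
    - [0,0,0,0.0024,0.0043,0,0.9]
    - [0,0,0,0.0028,0.004,0,0.9]
    - [0,0,0,0.0033,0.0037,0,0.9]
    - [0,0,0,0.0036,0.0033,0,0.9]
    - [0,0,0,0,0,0,0.9]

```text
clock: 13.25
tcp_pos: [0.5077, 0.0759, 0.0946]
tcp_rot: [0.649, 0.761, -0.001, -0.001]
wrist_force: [-3.1, -0.8, 11.1]
gripper_width: 0.0211
grip_force: 26.1
```

```bash
cat > f.py <<'E'
import numpy as np; from cell import state
s=state(); p=s['tcp_pos'][:2]-[.5395,.041]; a=np.arctan2(p[1],p[0]); t=np.array([np.sin(a),-np.cos(a)]); r=p/np.hypot(*p)
f=s['wrist_force']; print('clk',s['clock'],'tcp',s['tcp_pos'].round(4),'r',np.hypot(*p).round(4),'ang',np.degrees(a).round(1),'resist tang',(-f[:2]@t).round(2),'rad',(f[:2]@r).round(2),'fz',f[2].round(1),'cw tangent',t.round(3))
E
python3 f.py
```

```text
clk 13.25 tcp [0.5077 0.0759 0.0946] r 0.0472 ang 132.3 resist tang 2.85 rad 1.52 fz 11.1 cw tangent [0.739 0.673]
```

Request:
carry_out:
  increments:
    - [0,0,0,0.0025,0.0022,0,0.9]
    - [0,0,0,0.0027,0.002,0,0.9]
    - [0,0,0,0.0028,0.0018,0,0.9]
    - [0,0,0,0.0029,0.0016,0,0.9]
    - [0,0,0,0,0,0,0.9]

```text
clock: 13.75
tcp_pos: [0.5184, 0.0836, 0.0947]
tcp_rot: [0.649, 0.761, -0.001, -0.001]
wrist_force: [-5.7, 1.1, 11.7]
gripper_width: 0.0211
grip_force: 26.0
```

```bash
python3 f.py; python3 stop.py 7
```

```text
clk 13.75 tcp [0.5184 0.0836 0.0947] r 0.0475 ang 116.4 resist tang 4.6 rad 3.48 fz 11.7 cw tangent [0.896 0.444]
yel [259 143  11  17 120] [263.4 150.4] fixture -0.0017 -0.0496
red [226. 153.] r 0.0548 angle ccw from -Y 18.6
yel [282 197  13   8  45] [288.  199.9] fixture -0.0041 -0.0515
red [166.5 211.1] r 0.2733 angle ccw from -Y -87.2
```

Request:
carry_out:
  increments:
    - [0,0,0,0.0009,0.0004,0,0.9]
    - [0,0,0,0.0009,0.0004,0,0.9]
    - [0,0,0,0.0009,0.0004,0,0.9]
    - [0,0,0,0.0009,0.0004,0,0.9]
    - [0,0,0,0.0009,0.0004,0,0.9]
    - [0,0,0,0,0,0,0.9]

```text
clock: 14.45
tcp_pos: [0.5222, 0.0854, 0.0946]
tcp_rot: [0.649, 0.761, -0.001, -0.002]
wrist_force: [-5.7, -0.8, 11.7]
gripper_width: 0.0209
grip_force: 26.0
```

```bash
python3 f.py
```

```text
clk 14.45 tcp [0.5222 0.0854 0.0946] r 0.0477 ang 111.2 resist tang 5.61 rad 1.32 fz 11.7 cw tangent [0.932 0.362]
```

Request:
carry_out:
  increments:
    - [0,0,0,0.0005,0.0002,0,0.9]
    - [0,0,0,0.0005,0.0002,0,0.9]
    - [0,0,0,0.0005,0.0001,0,0.9]
    - [0,0,0,0.0005,0.0002,0,0.9]
    - [0,0,0,0.0005,0.0001,0,0.9]
    - [0,0,0,0.0005,0.0001,0,0.9]
    - [0,0,0,0,0,0,0.9]

```text
clock: 15.15
tcp_pos: [0.5251, 0.0865, 0.0946]
tcp_rot: [0.649, 0.761, -0.001, -0.002]
wrist_force: [-6.3, 1.4, 10.8]
gripper_width: 0.0212
grip_force: 26.0
```

Request:
carry_out:
  increments:
    - [0,0,0,0.0005,0.0001,0,0.9]
    - [0,0,0,0.0005,0.0001,0,0.9]
    - [0,0,0,0.0005,0.0001,0,0.9]
    - [0,0,0,0,0,0,0.9]

```text
clock: 15.55
tcp_pos: [0.5265, 0.087, 0.0946]
tcp_rot: [0.649, 0.761, -0.001, -0.002]
wrist_force: [-5.9, 1.8, 12.5]
gripper_width: 0.021
grip_force: 26.0
```

```bash
python3 f.py; python3 stop.py 8
```

```text
clk 15.55 tcp [0.5265 0.087  0.0946] r 0.0478 ang 105.8 resist tang 5.21 rad 3.37 fz 12.5 cw tangent [0.962 0.272]
yel [261 143  11  17 101] [265.  150.2] fixture -0.0015 -0.0533
red [227.7 157.2] r 0.0556 angle ccw from -Y 7.6
yel [283 197  12   8  43] [288.9 200.5] fixture -0.0051 -0.0556
red [166.4 211.1] r 0.2734 angle ccw from -Y -87.3
```

Request:
carry_out:
  increments:
    - [0,0,0,0.0005,0.0001,0,0.9]
    - [0,0,0,0.0005,0.0001,0,0.9]
    - [0,0,0,0.0005,0.0001,0,0.9]
    - [0,0,0,0,0,0,0.9]

```text
clock: 16.05
tcp_pos: [0.5281, 0.0874, 0.0946]
tcp_rot: [0.649, 0.761, -0.001, -0.002]
wrist_force: [-6.8, 1.8, 12.2]
gripper_width: 0.0211
grip_force: 26.1
```

Request:
carry_out:
  increments:
    - [0,0,0,0.0005,0.0001,0,0.9]
    - [0,0,0,0.0005,0.0001,0,0.9]
    - [0,0,0,0,0,0,0.9]

```text
clock: 16.35
tcp_pos: [0.5291, 0.0876, 0.0947]
tcp_rot: [0.649, 0.761, -0.001, -0.002]
wrist_force: [-5.7, 1.6, 12.5]
gripper_width: 0.0207
grip_force: 26.0
```

Request:
carry_out:
  increments:
    - [0,0,0,0.0005,0.0001,0,0.9]
    - [0,0,0,0.0005,0.0001,0,0.9]
    - [0,0,0,0,0,0,0.9]

```text
clock: 16.65
tcp_pos: [0.5301, 0.0879, 0.0947]
tcp_rot: [0.649, 0.761, -0.001, -0.002]
wrist_force: [-6.4, 0.9, 11.3]
gripper_width: 0.021
grip_force: 26.0
```

Request:
carry_out:
  increments:
    - [0,0,0,0.0005,0.0001,0,0.9]
    - [0,0,0,0.0005,0.0001,0,0.9]
    - [0,0,0,0,0,0,0.9]

```text
clock: 16.95
tcp_pos: [0.5311, 0.0881, 0.0946]
tcp_rot: [0.649, 0.761, -0.001, -0.002]
wrist_force: [-5.9, 1.3, 12.2]
gripper_width: 0.0207
grip_force: 26.0
```

```bash
python3 f.py; python3 stop.py 9
```

```text
clk 16.95 tcp [0.5311 0.0881 0.0946] r 0.0478 ang 100.1 resist tang 5.56 rad 2.35 fz 12.2 cw tangent [0.984 0.176]
yel [262 143  11  17  97] [265.9 150.2] fixture -0.0017 -0.0554
red [227.6 159.3] r 0.0546 angle ccw from -Y 2.5
yel [284 198  12   7  40] [289.6 200.8] fixture -0.0047 -0.0578
red [166.5 211.1] r 0.2733 angle ccw from -Y -87.2
```

Request:
carry_out:
  increments:
    - [0,0,0,0.0003,0.0001,0,0.9]
    - [0,0,0,0.0003,0,0,0.9]
    - [0,0,0,0,0,0,0.9]

```text
clock: 17.35
tcp_pos: [0.5316, 0.0882, 0.0946]
tcp_rot: [0.649, 0.761, -0.001, -0.002]
wrist_force: [-7.0, 1.4, 12.4]
gripper_width: 0.0209
grip_force: 26.0
```

Request:
carry_out:
  increments:
    - [0,0,0,0.0003,0.0001,0,0.9]
    - [0,0,0,0.0003,0,0,0.9]
    - [0,0,0,0,0,0,0.9]

```text
clock: 17.65
tcp_pos: [0.5323, 0.0883, 0.0947]
tcp_rot: [0.649, 0.761, -0.001, -0.002]
wrist_force: [-6.1, 2.0, 12.0]
gripper_width: 0.0206
grip_force: 26.0
```

Request:
carry_out:
  increments:
    - [0,0,0,0.0003,0.0001,0,0.9]
    - [0,0,0,0.0003,0,0,0.9]
    - [0,0,0,0,0,0,0.9]

```text
clock: 17.95
tcp_pos: [0.5329, 0.0885, 0.0947]
tcp_rot: [0.649, 0.761, -0.001, -0.002]
wrist_force: [-7.0, 2.3, 11.2]
gripper_width: 0.0213
grip_force: 26.0
```

Request:
carry_out:
  increments:
    - [0,0,0,0.0003,0,0,0.9]
    - [0,0,0,0.0003,0,0,0.9]
    - [0,0,0,0,0,0,0.9]

```text
clock: 18.25
tcp_pos: [0.5335, 0.0885, 0.0947]
tcp_rot: [0.649, 0.761, -0.001, -0.002]
wrist_force: [-5.9, 2.1, 12.1]
gripper_width: 0.0213
grip_force: 26.0
```

Request:
carry_out:
  increments:
    - [0,0,0,0.0003,0,0,0.9]
    - [0,0,0,0.0003,0.0001,0,0.9]
    - [0,0,0,0,0,0,0.9]

```text
clock: 18.55
tcp_pos: [0.5341, 0.0886, 0.0946]
tcp_rot: [0.649, 0.761, -0.001, -0.002]
wrist_force: [-6.0, 2.5, 11.8]
gripper_width: 0.021
grip_force: 26.0
```

Request:
carry_out:
  increments:
    - [0,0,0,0.0003,0,0,0.9]
    - [0,0,0,0.0003,0,0,0.9]
    - [0,0,0,0,0,0,0.9]

```text
clock: 18.85
tcp_pos: [0.5347, 0.0887, 0.0947]
tcp_rot: [0.649, 0.761, -0.001, -0.002]
wrist_force: [-6.6, 2.5, 11.1]
gripper_width: 0.0207
grip_force: 26.0
```

```bash
python3 f.py; python3 stop.py 10
python3 - <<'E'
from h import *
t=cv2.imread('pics/t10.png');s=cv2.imread('pics/s10.png'); can=np.zeros((600,800,3),np.uint8)
can[:290]=cv2.resize(t[138:167,250:330],(800,290),interpolation=cv2.INTER_CUBIC)
can[300:600]=cv2.resize(s[188:218,275:355],(800,300),interpolation=cv2.INTER_CUBIC);cv2.imwrite('pics/c10.png',can)
E
```

```text
clk 18.85 tcp [0.5347 0.0887 0.0947] r 0.0479 ang 95.7 resist tang 6.34 rad 3.13 fz 11.1 cw tangent [0.995 0.099]
yel [262 142  11  18  96] [266.4 150.2] fixture -0.0017 -0.0568
red [228. 161.] r 0.0553 angle ccw from -Y -1.8
yel [284 198  12   7  39] [289.9 201. ] fixture -0.0052 -0.0592
red [166.5 211.1] r 0.2733 angle ccw from -Y -87.2
```

View pics/c10.png

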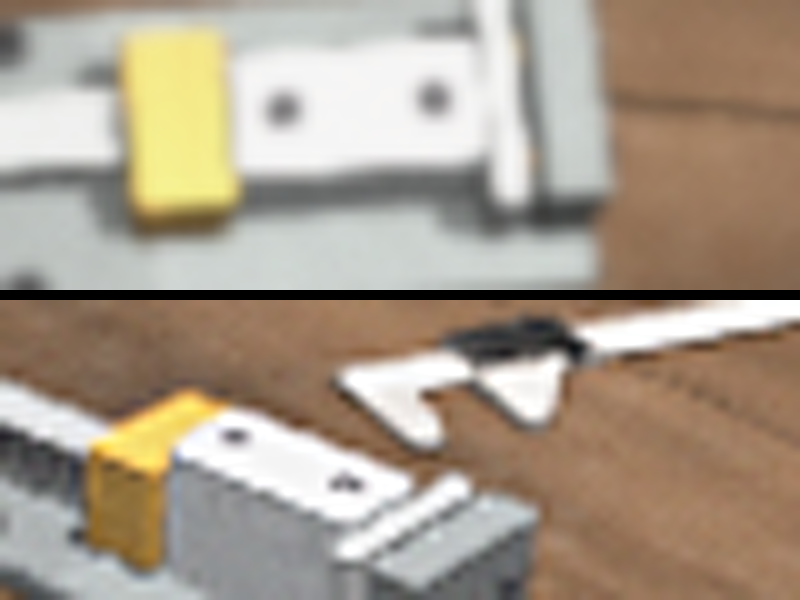

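The picture shows the block nearly filling the gap, with the stop face at (235,120) close to it and a sliver left at the jaw, (480,100). I carry on in small steps.

Request:
carry_out:
  increments:
    - [0,0,0,0.0003,0,0,0.9]
    - [0,0,0,0.0003,0,0,0.9]
    - [0,0,0,0,0,0,0.9]

```text
clock: 19.25
tcp_pos: [0.5353, 0.0888, 0.0947]
tcp_rot: [0.649, 0.761, -0.001, -0.002]
wrist_force: [-5.1, 3.8, 11.9]
gripper_width: 0.0209
grip_force: 26.0
```

Request:
carry_out:
  increments:
    - [0,0,0,0.0003,0.0001,0,0.9]
    - [0,0,0,0.0003,0.0001,0,0.9]
    - [0,0,0,0,0,0,0.9]

```text
clock: 19.55
tcp_pos: [0.536, 0.0889, 0.0947]
tcp_rot: [0.649, 0.761, -0.001, -0.002]
wrist_force: [-5.7, 1.9, 12.4]
gripper_width: 0.021
grip_force: 26.0
```

Request:
carry_out:
  increments:
    - [0,0,0,0.0003,0,0,0.9]
    - [0,0,0,0.0003,0,0,0.9]
    - [0,0,0,0,0,0,0.9]

```text
clock: 19.85
tcp_pos: [0.5366, 0.0889, 0.0947]
tcp_rot: [0.649, 0.761, -0.001, -0.002]
wrist_force: [-6.1, 2.7, 11.5]
gripper_width: 0.0211
grip_force: 26.0
```

Request:
carry_out:
  increments:
    - [0,0,0,0.0003,0,0,0.9]
    - [0,0,0,0.0003,0,0,0.9]
    - [0,0,0,0,0,0,0.9]

```text
clock: 20.15
tcp_pos: [0.5369, 0.0889, 0.0947]
tcp_rot: [0.649, 0.761, -0.001, -0.002]
wrist_force: [-6.8, 3.5, 12.0]
gripper_width: 0.0206
grip_force: 26.1
```

Request:
carry_out:
  increments:
    - [0,0,0,0,0,0,0.9]

```text
clock: 20.25
tcp_pos: [0.5369, 0.0889, 0.0946]
tcp_rot: [0.649, 0.761, -0.001, -0.002]
wrist_force: [-6.5, 2.9, 12.1]
gripper_width: 0.021
grip_force: 26.1
```

Request:
carry_out:
  increments:
    - [0,0,0,0.0002,0,0,0.9]
    - [0,0,0,0,0,0,0.9]

```text
clock: 20.45
tcp_pos: [0.537, 0.089, 0.0946]
tcp_rot: [0.649, 0.761, -0.001, -0.002]
wrist_force: [-7.3, 1.8, 12.6]
gripper_width: 0.021
grip_force: 26.1
```

Request:
carry_out:
  increments:
    - [0,0,0,0,0,0,0.9]

```text
clock: 20.55
tcp_pos: [0.5369, 0.089, 0.0946]
tcp_rot: [0.649, 0.761, -0.001, -0.002]
wrist_force: [-6.0, 2.7, 12.7]
gripper_width: 0.0209
grip_force: 26.1
```

Request:
carry_out:
  increments:
    - [0,0,0,0.0003,0,0,0.9]
    - [0,0,0,0,0,0,0.9]

```text
clock: 20.75
tcp_pos: [0.537, 0.089, 0.0946]
tcp_rot: [0.649, 0.761, -0.001, -0.002]
wrist_force: [-7.3, 2.3, 12.8]
gripper_width: 0.021
grip_force: 26.1
```

Request:
carry_out:
  increments:
    - [0,0,0,0,0,0,0.9]

```text
clock: 20.85
tcp_pos: [0.537, 0.089, 0.0946]
tcp_rot: [0.649, 0.761, -0.001, -0.002]
wrist_force: [-7.7, 2.9, 12.5]
gripper_width: 0.021
grip_force: 26.1
```

Request:
carry_out:
  increments:
    - [0,0,0,0,0,0,0.9]

```text
clock: 20.95
tcp_pos: [0.5371, 0.089, 0.0946]
tcp_rot: [0.649, 0.761, -0.001, -0.002]
wrist_force: [-7.6, 1.8, 13.7]
gripper_width: 0.0207
grip_force: 26.1
```

```bash
cat > avg.py <<'E'
import numpy as np; from cell import state,camera
F=[];P=[]
for i in range(8): camera('top'); s=state(); F.append(s['wrist_force']);P.append(s['tcp_pos'])
print(s['clock'],np.mean(F,0).round(2),np.std(F,0).round(2),np.mean(P,0).round(5))
E
python3 avg.py
```

```text
21.35 [-7.81  2.4  12.8 ] [0.28 0.41 0.44] [0.53704 0.08897 0.0946 ]
```

Request:
carry_out:
  increments:
    - [0,0,0,0.0003,0,0,0.9]
    - [0,0,0,0,0,0,0.9]
    - [0,0,0,0,0,0,0.9]

```text
clock: 21.65
tcp_pos: [0.5371, 0.089, 0.0946]
tcp_rot: [0.649, 0.761, -0.001, -0.002]
wrist_force: [-7.9, 1.9, 13.9]
gripper_width: 0.021
grip_force: 26.2
```

```bash
python3 avg.py
```

```text
22.05 [-7.98  2.97 13.18] [0.27 0.51 0.47] [0.53711 0.08898 0.09458]
```

Request:
carry_out:
  increments:
    - [0,0,0,0.0003,0,0,0.9]
    - [0,0,0,0,0,0,0.9]
    - [0,0,0,0,0,0,0.9]

```text
clock: 22.35
tcp_pos: [0.5372, 0.089, 0.0946]
tcp_rot: [0.649, 0.761, -0.001, -0.003]
wrist_force: [-8.5, 3.3, 14.7]
gripper_width: 0.0211
grip_force: 26.2
```

```bash
python3 avg.py
```

```text
22.75 [-8.61  3.15 13.87] [0.51 0.74 0.45] [0.53719 0.089   0.09456]
```

Request:
carry_out:
  increments:
    - [0,0,0,0.0003,0,0,0.9]
    - [0,0,0,0,0,0,0.9]
    - [0,0,0,0,0,0,0.9]

```text
clock: 23.05
tcp_pos: [0.5373, 0.089, 0.0945]
tcp_rot: [0.649, 0.761, -0.002, -0.003]
wrist_force: [-9.4, 2.6, 13.0]
gripper_width: 0.021
grip_force: 26.3
```

```bash
python3 avg.py
```

```text
23.45 [-9.3   3.07 13.99] [0.34 0.41 0.38] [0.53726 0.08903 0.09453]
```

Request:
carry_out:
  increments:
    - [0,0,0,-0.0005,0,0,0.9]
    - [0,0,0,-0.0005,0,0,0.9]
    - [0,0,0,-0.0005,0,0,0.9]
    - [0,0,0,0,0,0,0.9]

```text
clock: 23.85
tcp_pos: [0.5369, 0.0889, 0.0947]
tcp_rot: [0.649, 0.761, -0.001, -0.002]
wrist_force: [-6.5, 2.6, 12.0]
gripper_width: 0.0209
grip_force: 26.0
```

```bash
python3 avg.py
```

```text
24.25 [-6.4   2.42 11.92] [0.34 0.57 0.43] [0.53694 0.08896 0.09467]
```

Request:
carry_out:
  increments:
    - [0,0,0,-0.0005,0,0,0.9]
    - [0,0,0,-0.0005,0,0,0.9]
    - [0,0,0,-0.0005,0,0,0.9]
    - [0,0,0,0,0,0,0.9]

```text
clock: 24.65
tcp_pos: [0.5366, 0.0888, 0.0948]
tcp_rot: [0.649, 0.761, -0.0, -0.001]
wrist_force: [-3.6, 3.0, 10.6]
gripper_width: 0.021
grip_force: 25.8
```

```bash
python3 avg.py
```

```text
25.05 [-3.63  2.45  9.97] [0.39 0.65 0.41] [0.53662 0.08886 0.0948 ]
```

Request:
carry_out:
  increments:
    - [0,0,0,-0.0005,0,0,0.9]
    - [0,0,0,-0.0005,0,0,0.9]
    - [0,0,0,0,0,0,0.9]
    - [0,0,0,0,0,0,0.3]
    - [0,0,0,0,0,0,0.3]
    - [0,0,0,0,0,0,0.3]
    - [0,0,0,0,0,0.02,0.3]
    - [0,0,0,0,0,0.04,0.3]

```text
clock: 25.85
tcp_pos: [0.5351, 0.0879, 0.1529]
tcp_rot: [0.649, 0.761, -0.002, -0.001]
wrist_force: [0.1, 0.8, 0.2]
gripper_width: 0.0598
grip_force: 0.0
```

Request:
carry_out:
  increments:
    - [0,0,0,-0.01,0.02,0.04,0.3]
    - [0,0,0,-0.02,0.04,0,0.3]
    - [0,0,0,-0.02,0.04,0,0.3]
    - [0,0,0,-0.02,0.04,0,0.3]
    - [0,0,0,0,0,0,0.3]

```text
clock: 26.35
tcp_pos: [0.4635, 0.2341, 0.194]
tcp_rot: [0.646, 0.764, -0.0, -0.001]
wrist_force: [0.2, -0.2, -0.3]
gripper_width: 0.0598
grip_force: 0.0
```

```bash
python3 stop.py 11
python3 - <<'E'
from h import *
print(state()['clock'],state()['wrist_force'])
t=cv2.imread('pics/t11.png');s=cv2.imread('pics/s11.png'); can=np.zeros((600,800,3),np.uint8)
can[:300]=cv2.resize(t[130:190,170:330],(800,300),interpolation=cv2.INTER_CUBIC)
can[300:600]=cv2.resize(s[160:220,215:375],(800,300),interpolation=cv2.INTER_CUBIC);cv2.imwrite('pics/c11.png',can)
E
```

```text
yel [263 142  11  18 147] [267.5 150.6] fixture -0.0029 -0.0591
red [228.5 162. ] r 0.0564 angle ccw from -Y -4.2
yel [285 198  12   7  44] [290.2 200.8] fixture -0.0039 -0.0592
red [166.5 211.1] r 0.2733 angle ccw from -Y -87.2
26.45 [ 0.13060739  0.14257117 -0.04489274]
```

View pics/c11.png

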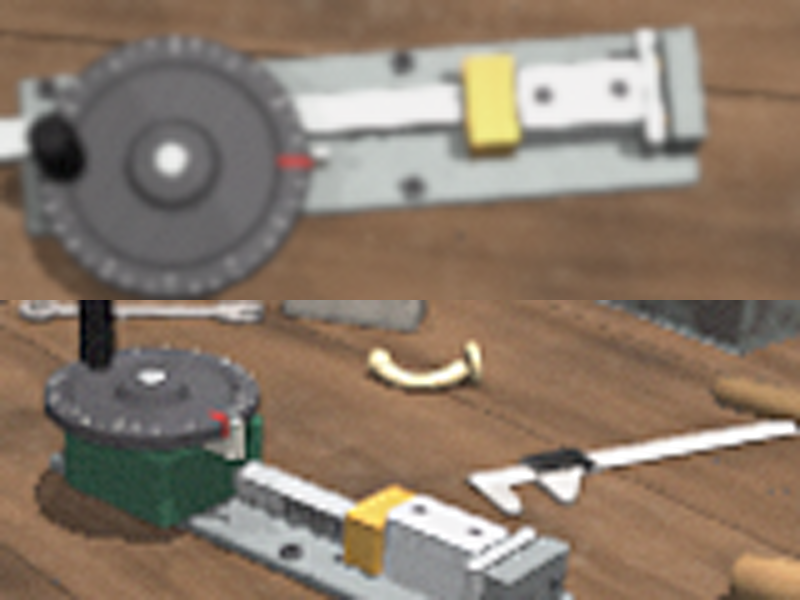

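The block sits nipped between the stop (490,100) and the jaw (650,85), square on the bed. The red line is at the pointer (300,160) and the arm is clear. I hand it in.

```bash
python3 -c "
from cell import hand_in; print(hand_in())"
```

```text
the job is handed in; nothing more can be done
None
```

The job is handed in, with no verdict returned: the stop nips the block square against the jaw at an estimated 7–10 N (from wrist force, not measured directly), the play is taken up closing, and the arm is clear of everything.

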